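# Turn the charm carousel and box the brass gourd

## Task

The brass-coloured gourd charm stands at the side of the revolving tray, under the wire guard. Turn the tray by one of its black pegs until the brass gourd is at the middle of the open front, then lift the gourd out and set it down upright, without dropping it, in the white gift box. Leave the other three ornaments standing in the tray.

Things in the scene. Friction and masses are not known exactly. Their poses are not given: they have to be found in the camera images.
- brass_gourd: Brass-yellow gourd charm, upright, 61 mm tall, 0.12 kg, loose. Origin: centre of its underside, z up. Foot 28 mm across; lower bulb 40 mm across, straight-sided from 18 to 30 mm up (grip there); waist 18 mm at 41 mm up; upper bulb 24 mm. Stands on the tray's deck about 105 mm from the tray's axis, in the left or right compartment, 60 to 120 degrees round from the open front.
- carousel: White red-rimmed tray, 320 mm wide, turns freely both ways (1 N at a peg), stays where left. Origin: on its axis, 20 mm above table, z up. Deck top 35 mm, rim lip 45 mm, hub (56 mm wide) 75 mm above table. Four red dividers, top 53 mm above table, at 45, 135, 225, 315 deg in its own frame; past each one's end, at 145 mm radius and the same angle, a fixed black round peg, 16 mm wide, top 85 mm above table.
- stand: Fixed foot under the tray, with a wire guard. Origin: on the tray's axis at table height, z up; its -x axis points to the middle of the open front, towards the robot within 0.2 rad. The guard, a wire grid 130 mm above the table on legs at its four corners, covers the rear half: x from -15 to +185 mm, y from -185 to +185 mm (bars 8 mm thick). All with x below -20 mm is open from above.
- gift_box: White open-topped gift box, fixed, 160 mm (its x) by 150 mm (its y), 45 mm tall, walls and floor 4 mm thick, empty. Origin: centre of its underside, on the table, z up. It stands to the left or right of the tray; a red basket of packets stands on the other side.
- red_gourd: Red gourd charm of the same shape and size as the brass one, in the compartment on the opposite side of the tray; origin at the centre of its underside. To be left standing in the tray.
- blue_cup: Small blue ceramic cup, 48 mm across, 45 mm tall, in the front or rear compartment; origin at the centre of its underside. To be left standing in the tray.
- green_jar: Small green glass jar with a yellow cap, 42 mm across, 55 mm tall, in the front or rear compartment; origin at the centre of its underside. To be left standing in the tray.

How it is judged:
By the outcome, as a careful person would: the job done as asked, in the order asked, and still so for the second after the job is handed in, with the robot touching nothing.
It also fails if it takes over 58 s, if anything falls off the work surface, if the arm or the gripper's body presses on something with over 40 N, if the wrist force passes 120 N, or if a joint passes its speed limit or range.

## Robot

A 7-joint arm with a two-finger parallel gripper is mounted at the origin on the work surface. World frame = base frame: x ahead of the robot, y to its left, z up, the work surface at z = 0. Lengths are in m, angles in degrees, forces in N, time in s.
With the tool pointing down it reaches from about 0.4 to 0.875 m from the base axis. Payload 4.4 kg.
Tool frame: the origin (TCP) lies at the very end of the fingers, on their centre line; the grasp point (between the pads) lies 19 mm behind it; z points along the fingers, y is the line along which they close (so a half turn about z gives the same grasp; the last joint's range is limited). The gripper opens to 85 mm and grips with 20 to 120 N. Pads are 22 mm wide; open, the fingers measure 114 mm over their backs; the gripper's body (76 mm by 85 mm) begins 54 mm behind the grasp point. The pads swing forward as they close: fully open they stand 13 mm farther back than shut.
Start: joints at [-3.77, 36.005, 2.206, 86.941, -1.547, 57.084, -1.146], TCP at [0.65, 0, 0.231] pointing down, gripper open.
Joint ranges: [-175.42, 175.42], [-21.48, 121.26], [-71.46, 75.88], [10.55, 141.38], [-63.04, 243.04], [13.31, 113.54], [-168.57, 168.57]. Speed limits (degrees/s): [147.25, 147.25, 180, 180, 180, 180, 180].

## Interface

Orientations are given as [roll, pitch, yaw] about the fixed x, y, z axes, in that order (R = Rz(yaw) Ry(pitch) Rx(roll)).
In Python, from bench import robot gives the robot as it stands.
- The arm moves only by the shell command python3 -m pendant 'ROWS' [FORCE]. ROWS is JSON, a list of rows, each a list of 7 numbers: the turn, a rotation vector about the tool's x, y, z in units of 6 degrees (1.0 is 6 degrees), then the shift along the tool's x, y, z in units of 0.025 m (1.0 is 0.025 m), then the opening, from -1 (shut) to 1 (fully open), so that 0 is half open. In form: [[ax, ay, az, x, y, z, jaw], ...]. A call has 1 to 5 rows; each row shifts and turns the commanded pose from where the row before left it, along the tool's axes as they then stand; what a row does not reach is not made up. A row lasts 1/8 s, in which the tool goes at most 62.5 mm and 10.7 degrees, less where a joint would pass 70% of its speed; a pose out of reach is approached as far as the arm can. A call with a number of a shift or a turn outside -1 to 1 is refused whole. A call with a gripper value outside its range is refused whole. The fingers move at their own pace and stop on an object; FORCE is the grip in N (left out, the last holds). Time passes only in rows, so rows that do not move let the fingers close. It gives the time, the measured TCP pose, the force, the opening and the grip force at its end, in the units of the state.
- robot.sense(): the state, without advancing time (a new reading comes with each control period).
- robot.capture(name): name is "scene" or "side" or "wrist"; returns a dict with "pixels" (384x512x3 uint8, red, green, blue), "fx", "fy", "cx", "cy" (pixels), "R" (3x3) and "t" (3): a world point X has camera coordinates R X + t. Camera axes: x right, y down, z forward; pixel columns grow to the right and rows downward; lengths in m; the calibration is good to about 2 mm. A picture is of the moment at which its call begins. There is no depth.
- robot.sign_off(): hands the job in; it is judged then, once.
The state is a dict: "time_s": time; "joint_positions": joint angles; "joint_velocities": joint speeds; "joint_torque": joint torques, N m; "position": TCP position; "tool_rot": TCP orientation; "force": force on the tool from outside, world axes, zero at the start; "ft_torque": the same for the moment, N m; "width": finger opening in m; "grasp_force": force on a finger pad.
Only numpy, scipy, OpenCV 4.12 (cv2) and the standard library are available. Lean on these libraries where they do the work, as an engineer would, in place of code of your own. Each camera call takes 0.05 s, during which the arm holds its last target. There are 200 camera calls.

## Working session

There is one attempt and no reset: what is moved stays moved. The work goes in short steps, Python scripts to look and compute and a shell command to move; the robot and the scene stay as the last step left them, time stands still between calls to the robot, and variables do not carry over. Pictures are saved under pics/ and viewed, at most 12 in all, crops included, and the job is handed in when it is done.

```bash
ls; mkdir -p pics; python3 - <<'E'
from bench import robot
import cv2,numpy as np
s=robot.sense();print(s['time_s'],s['position'],s['tool_rot'],s['width'])
ims=[]
for n in("scene","side"):
    c=robot.capture(n);cv2.imwrite(f"pics/{n}0.png",c["pixels"][:,:,::-1]);print(n,c["fx"],c["cx"],c["cy"],np.round(c["R"],3).tolist(),np.round(c["t"],3))
    print("cam pos",-np.array(c["R"]).T@np.array(c["t"]))
E
```

```text
pics
0.0 [6.49398365e-01 5.02549708e-05 2.30433964e-01] [-1.79896382e+02  1.46918472e-03  9.00007061e+01] 0.08525851178395549
scene 495.54400701449464 255.28370562512129 192.25819792705695 [[-0.597, 0.803, 0.01], [0.688, 0.517, -0.51], [-0.414, -0.297, -0.86]] [ 0.336 -0.377  1.699]
cam pos [1.16302433 0.43127083 1.26623364]
side 356.46649743480896 259.47063539614504 189.3331829051587 [[0.8, -0.6, 0.002], [-0.316, -0.424, -0.849], [0.51, 0.679, -0.529]] [-0.494  0.238  0.576]
cam pos [ 0.17665049 -0.58588186  0.50778818]
```

View pics/scene0.png

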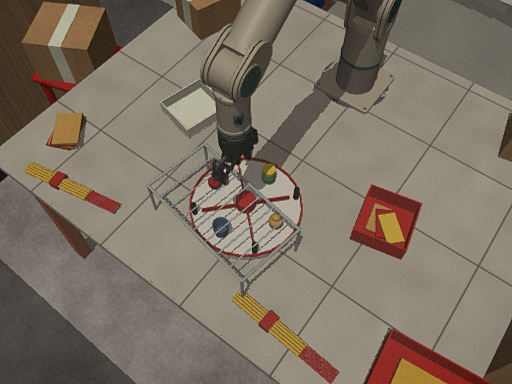

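View pics/side0.png

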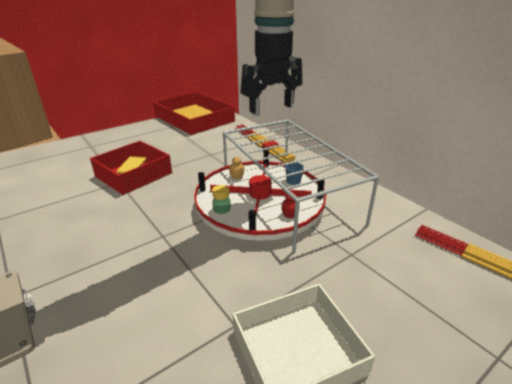

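Scene: tray centred near (247,203), brass gourd at (276,220) on the robot's left (+y), green jar in front (268,173), blue cup at the rear (221,227), red gourd on the right (215,182), pegs at (296,193), (255,248), (194,208). The white box is on the right at (190,107). In the side view, pegs are at (201,182), (252,220), (320,187), (266,157), brass at (237,170).

```bash
cat > h.py <<'E'
import numpy as np,cv2
from bench import robot
def ray(c,u,v,z):
    R=np.array(c["R"]);o=-R.T@np.array(c["t"])
    d=R.T@np.array([(u-c["cx"])/c["fx"],(v-c["cy"])/c["fy"],1]);return o+d*(z-o[2])/d[2]
def blobs(c,lo,hi,roi,amin=8):
    hsv=cv2.cvtColor(c["pixels"],cv2.COLOR_RGB2HSV);m=cv2.inRange(hsv,np.array(lo),np.array(hi))
    k=np.zeros_like(m);x0,y0,x1,y1=roi;k[y0:y1,x0:x1]=m[y0:y1,x0:x1]
    n,_,st,ce=cv2.connectedComponentsWithStats(k)
    return [(st[i].tolist(),np.round(ce[i],1).tolist()) for i in range(1,n) if st[i][4]>=amin]
E
python3 - <<'E'
from h import *
for n,roi in(("scene",(180,150,310,265)),("side",(185,140,335,245))):
    c=robot.capture(n)
    print(n,"black");
    for b in blobs(c,(0,0,0),(180,255,45),roi):
        x,y,w,h,a=b[0];print(b,np.round(ray(c,x+w/2,y+w/2 if n=="scene" else y+2,.085),3))
    print("brass")
    for b in blobs(c,(10,90,80),(24,255,255),roi):print(b,np.round(ray(c,*b[1],.065),3))
    hsv=cv2.cvtColor(c["pixels"],cv2.COLOR_RGB2HSV)
    m=cv2.inRange(hsv,np.array((0,130,70)),np.array((8,255,255)))|cv2.inRange(hsv,np.array((172,130,70)),np.array((180,255,255)))
    k=np.zeros_like(m);x0,y0,x1,y1=roi;k[y0:y1,x0:x1]=m[y0:y1,x0:x1]
    ys,xs=np.nonzero(k);P=np.array([ray(c,x,y,.045) for x,y in zip(xs,ys)])[:,:2]
    ctr=np.median(P,0)
    for _ in range(30):
        d=np.hypot(*(P-ctr).T);s=abs(d-.157)<.012 if _>8 else abs(d-.155)<.03
        A=np.c_[2*P[s],np.ones(s.sum())];q=np.linalg.lstsq(A,(P[s]**2).sum(1),rcond=None)[0];ctr=q[:2]
    print("centre",ctr,"r",np.sqrt(q[2]+ctr@ctr),s.sum())
    # white box region
c=robot.capture("scene");g=c["pixels"];cv2.imwrite("pics/crop.png",cv2.resize(g[75:300,145:315,::-1],None,fx=3.5,fy=2.6666*1.0,interpolation=cv2.INTER_CUBIC)[:600] if 0 else cv2.resize(g[75:300,145:325,::-1],None,fx=2.6,fy=2.6,interpolation=cv2.INTER_CUBIC))
E
```

```text
scene black
([212, 150, 40, 35, 507], [229.4, 162.4]) [ 0.576 -0.074  0.085]
([293, 187, 6, 12, 52], [295.8, 192.7]) [0.521 0.109 0.085]
([191, 203, 4, 6, 20], [192.4, 205.0]) [ 0.729 -0.089  0.085]
([192, 208, 5, 6, 19], [194.6, 211.1]) [ 0.74  -0.074  0.085]
([252, 242, 4, 4, 8], [253.0, 243.1]) [0.723 0.114 0.085]
([252, 245, 5, 8, 28], [254.2, 249.0]) [0.73  0.121 0.085]
brass
([263, 163, 13, 14, 144], [268.8, 169.5]) [0.5   0.002 0.065]
([269, 213, 14, 15, 134], [274.5, 219.7]) [0.623 0.11  0.065]
([275, 222, 8, 7, 16], [278.6, 225.8]) [0.632 0.129 0.065]
centre [0.62251217 0.00907316] r 0.15718240735335187 411
side black
([264, 150, 4, 7, 19], [265.7, 152.8]) [0.713 0.099 0.085]
([264, 160, 4, 5, 13], [265.8, 161.5]) [0.677 0.053 0.085]
([199, 173, 5, 18, 74], [201.2, 181.1]) [0.512 0.092 0.085]
([318, 181, 6, 10, 41], [320.3, 185.2]) [ 0.715 -0.106  0.085]
([249, 211, 7, 18, 97], [251.8, 219.2]) [ 0.519 -0.107  0.085]
brass
([251, 140, 11, 2, 14], [255.8, 140.2]) [0.763 0.213 0.065]
([256, 140, 15, 7, 40], [262.0, 142.8]) [0.766 0.187 0.065]
([268, 147, 18, 9, 109], [276.6, 150.6]) [0.768 0.12  0.065]
([277, 153, 18, 10, 110], [286.5, 157.6]) [0.762 0.07  0.065]
([229, 157, 15, 22, 240], [236.3, 168.2]) [0.617 0.101 0.065]
([211, 185, 19, 14, 215], [220.1, 191.2]) [0.525 0.031 0.065]
centre [ 0.61633898 -0.0013083 ] r 0.15568816290892507 652
```

View pics/crop.png

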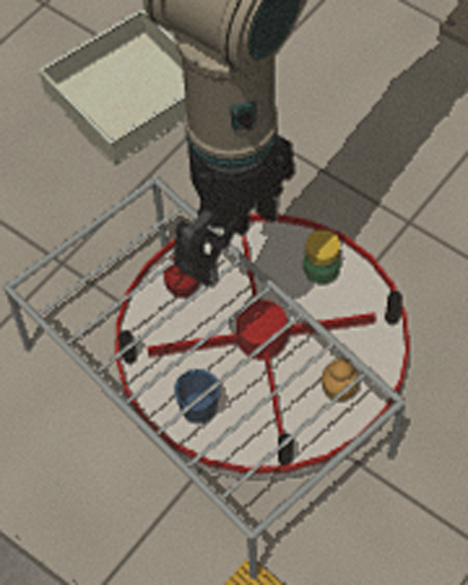

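```bash
cat >> h.py <<'E'
def tri(c1,p1,c2,p2):
    P=[np.array([[c["fx"],0,c["cx"]],[0,c["fy"],c["cy"]],[0,0,1]])@np.c_[c["R"],c["t"]] for c in(c1,c2)]
    X=cv2.triangulatePoints(*P,np.float64(p1),np.float64(p2))[:,0];return np.round(X[:3]/X[3],3)
E
python3 - <<'E'
from h import *
a=robot.capture("scene");b=robot.capture("side")
for n,p,q in(("FL",(295.8,192.7),(201.2,181.1)),("RL",(254,247.2),(265.7,156.5)),("RR",(193.6,208),(320.3,186)),("brass",(275.8,220),(236.5,168.2)),("jarcap",(268.8,168.5),(220.5,190)),
 ("gFR",(204.6,145),(297,186)),("gFL",(299.6,229.6),(224,133)),("gRR",(148,185.8),(374,178)),("gRL",(242.3,280.8),(288,122))):print(n,tri(a,p,b,q),np.round(ray(a,*p,.13)[:2],3),np.round(ray(b,*q,.13)[:2],3))
for n in((318,290),(371,353),(234,318)):print("box side",np.round(ray(b,*n,.045),3))
for n in((40,72),(115,160),(145,12)):print("box scene",np.round(ray(a,145+n[0]/2.6,75+n[1]/2.6,.045),3))
cv2.imwrite("pics/s2.png",cv2.resize(b["pixels"][110:384,185:400,::-1],None,fx=2.18,fy=2.18,interpolation=cv2.INTER_CUBIC))
E
```

```text
FL [0.515 0.106 0.06 ] [0.553 0.126] [ 0.463 -0.003]
RL [0.722 0.113 0.063] [0.747 0.131] [0.64  0.007]
RR [ 0.728 -0.091  0.065] [ 0.752 -0.062] [ 0.648 -0.165]
brass [0.621 0.111 0.06 ] [0.651 0.13 ] [0.553 0.   ]
jarcap [0.51  0.007 0.086] [0.533 0.023] [ 0.477 -0.057]
gFR [ 0.588 -0.158  0.149] [ 0.578 -0.168] [ 0.61  -0.136]
gFL [0.638 0.194 0.127] [0.637 0.195] [0.636 0.185]
gRR [ 0.771 -0.205  0.125] [ 0.773 -0.203] [ 0.762 -0.209]
gRL [0.834 0.158 0.124] [0.834 0.161] [0.826 0.143]
box side [ 0.509 -0.308  0.045]
box side [ 0.487 -0.436  0.045]
box side [ 0.364 -0.271  0.045]
box scene [ 0.491 -0.432  0.045]
box scene [ 0.538 -0.271  0.045]
box scene [ 0.337 -0.393  0.045]
```

View pics/s2.png

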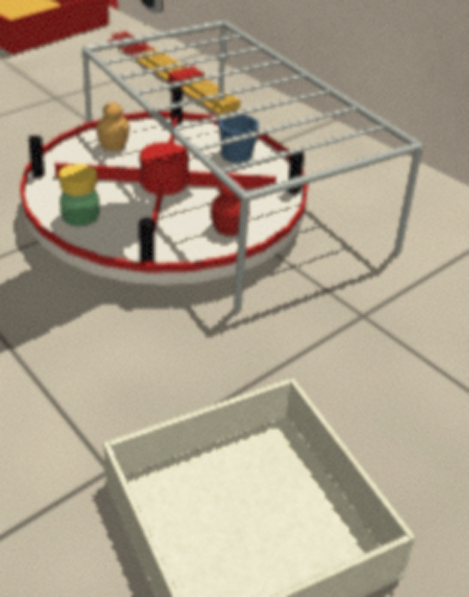

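The side view shows four pegs, the brass gourd at left rear, the jar in front, and the box with its top corners near (319,285), (373,358) and (234,313). Geometry checks out: tray centre ≈(0.6215,0.0075), peg radius 0.145 and stand yaw ≈-9.2°. The brass gourd is at 90° and has to go to about 171°, so I'll turn the tray +81° by the front-left peg.

```bash
python3 -m pendant '[[0,0,0,0.7,-0.9,0,-0.1],[0,0,0,0.7,-0.9,0,-0.1],[0,0,0,0.7,-0.9,0,-0.1],[0,0,0,0.7,-0.9,0,-0.1],[0,0,0,0.7,-0.9,0,-0.1]]' >/dev/null; python3 -m pendant '[[0,0,0,0.7,-0.9,0,-0.1],[0,0,-1,0,0,0,-0.1],[0,0,-1,0,0,0,-0.1],[0,0,-1,0,0,0,-0.1],[0,0,-1,0,0,0,-0.1]]'>/dev/null; python3 -m pendant '[[0,0,-1,0,0,0.6,-0.1],[0,0,-1,0,0,0.6,-0.1],[0,0,-1,0,0,0.6,-0.1],[0,0,-0.9,0,0,0.6,-0.1],[0,0,0,0,0,0,-0.1]]'
python3 - <<'E'
from h import *
b=robot.capture("side")
for p in((319,285),(373,358),(234,313)):print(np.round(ray(b,*p,.045),3))
cv2.imwrite("pics/s3.png",b["pixels"][:,:,::-1])
E
```

```text
time_s: 2.22
position: [0.5143, 0.1047, 0.1705]
tool_rot: [-179.9, -0.1, 137.3]
force: [-0.6, -0.3, 0.4]
width: 0.0386
grasp_force: 0.0
[ 0.519 -0.302  0.045]
[ 0.483 -0.443  0.045]
[ 0.37  -0.263  0.045]
```

View pics/s3.png

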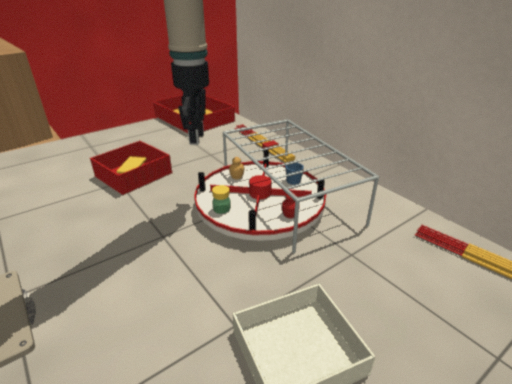

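Gripper at (195,140) hangs above the front-left peg (201,182), fingers straddling it tangentially. I'll descend and narrow the jaw.

```bash
python3 -m pendant '[[0,0,0,0,0,0.7,-0.1],[0,0,0,0,0,0.7,-0.1],[0,0,0,0,0,0.7,-0.1],[0,0,0,0,0,0.7,-0.1],[0,0,0,0,0,0.7,-0.1]]' |grep -E 'pos|force'; python3 -m pendant '[[0,0,0,0,0,0.7,-0.1],[0,0,0,0,0,0.2,-0.1],[0,0,0,0,0,0,-0.5],[0,0,0,0,0,0,-0.5],[0,0,0,0,0,0,-0.5]]' 20
python3 - <<'E'
from h import *
b=robot.capture("side");cv2.imwrite("pics/s4.png",cv2.resize(b["pixels"][100:260,150:350,::-1],None,fx=3,fy=3,interpolation=cv2.INTER_CUBIC))
E
```

```text
position: [0.5159, 0.1052, 0.0842]
force: [-0.3, -0.3, 0.1]
grasp_force: 0.0
time_s: 3.52
position: [0.5155, 0.1051, 0.062]
tool_rot: [179.9, 0.0, 137.4]
force: [0.7, -0.3, 0.3]
width: 0.0215
grasp_force: 0.0
```

View pics/s4.png

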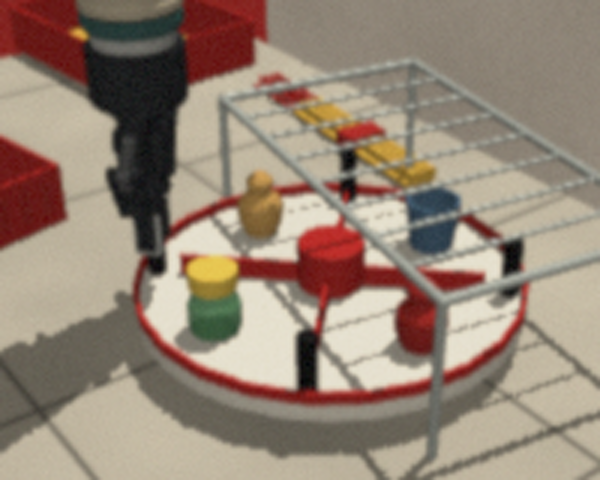

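The peg sits between the fingers at crop (155,262), and the ornaments are upright. I'll start the arc.

```bash
python3 -m pendant '[[0,0,-0.3,-0.005,-0.18,0,-0.5],[0,0,-0.5,-0.01,-0.3,0,-0.5],[0,0,-0.5,-0.01,-0.3,0,-0.5],[0,0,-0.5,-0.01,-0.3,0,-0.5],[0,0,-0.5,-0.01,-0.3,0,-0.5]]'
python3 -c "
import numpy as np
from bench import robot
s=robot.sense();d=np.array(s['position'])[:2]-[.6215,.0075];print(np.hypot(*d),np.degrees(np.arctan2(d[1],d[0])))"
```

```text
time_s: 4.2
position: [0.4951, 0.0768, 0.0615]
tool_rot: [180.0, 0.0, 151.4]
force: [0.7, 0.6, 1.2]
width: 0.0212
grasp_force: 0.5
0.14419182811810694 151.25905533543536
```

```bash
R='' ; python3 -m pendant '[[0,0,-0.5,-0.01,-0.3,0,-0.5],[0,0,-0.5,-0.01,-0.3,0,-0.5],[0,0,-0.5,-0.01,-0.3,0,-0.5],[0,0,-0.5,-0.01,-0.3,0,-0.5],[0,0,-0.5,-0.01,-0.3,0,-0.5]]'|grep -E 'pos|force'
python3 -m pendant '[[0,0,-0.5,-0.01,-0.3,0,-0.5],[0,0,-0.5,-0.01,-0.3,0,-0.5],[0,0,-0.5,-0.01,-0.3,0,-0.5],[0,0,-0.5,-0.01,-0.3,0,-0.5],[0,0,-0.5,-0.01,-0.3,0,-0.5]]'|grep -E 'pos|force'
python3 -m pendant '[[0,0,-0.5,-0.01,-0.3,0,-0.5],[0,0,-0.5,-0.01,-0.3,0,-0.5],[0,0,-0.5,-0.01,-0.3,0,-0.5],[0,0,-0.5,-0.01,-0.3,0,-0.5],[0,0,-0.5,-0.01,-0.3,0,-0.5]]'
python3 - <<'E'
from h import *
s=robot.sense();d=np.array(s['position'])[:2]-[.6215,.0075];print(np.hypot(*d),np.degrees(np.arctan2(d[1],d[0])))
b=robot.capture("side");cv2.imwrite("pics/s5.png",cv2.resize(b["pixels"][100:260,150:350,::-1],None,fx=3,fy=3,interpolation=cv2.INTER_CUBIC))
E
```

```text
position: [0.4814, 0.0418, 0.0615]
force: [0.2, 1.5, -0.1]
grasp_force: 0.5
position: [0.4773, 0.0045, 0.0614]
force: [-1.4, 1.1, 0.2]
grasp_force: 0.5
time_s: 6.08
position: [0.483, -0.0326, 0.0613]
tool_rot: [180.0, -0.1, -163.6]
force: [-0.8, 0.9, 0.5]
width: 0.0214
grasp_force: 0.5
0.14420172183965954 -163.84905151823472
```

View pics/s5.png

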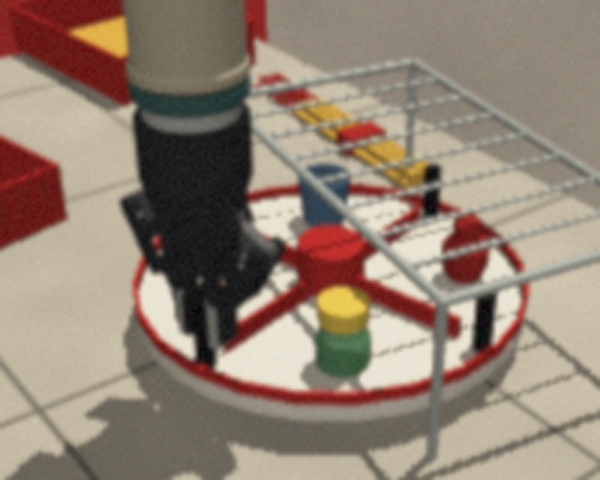

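The peg has followed to crop (205,355), and the jar, cup and red gourd are all upright. I'll finish the remaining ~23°, open and rise.

```bash
python3 -m pendant '[[0,0,-0.5,-0.01,-0.3,0,-0.5],[0,0,-0.5,-0.01,-0.3,0,-0.5],[0,0,-0.5,-0.01,-0.3,0,-0.5],[0,0,-0.5,-0.01,-0.3,0,-0.5],[0,0,-0.5,-0.01,-0.3,0,-0.5]]'|grep -E 'pos|force'
python3 -m pendant '[[0,0,-0.5,-0.01,-0.3,0,-0.5],[0,0,-0.5,-0.01,-0.3,0,-0.5],[0,0,-0.3,-0.005,-0.18,0,-0.5],[0,0,0,0,0,0,-0.5],[0,0,0,0,0,0,-0.1]]'
python3 -m pendant '[[0,0,0,0,0,0,-0.1],[0,0,0,0,0,-0.7,-0.1],[0,0,0,0,0,-0.8,-0.1],[0,0,0,0,0,-0.8,-0.1],[0,0,0,0,0,-0.8,-0.1]]'
python3 - <<'E'
from h import *
a=robot.capture("scene");b=robot.capture("side")
for c,n in((a,"scene"),(b,"side")):
    for q in blobs(c,(10,90,80),(24,255,255),(180,150,310,265) if n=="scene" else (190,140,260,245)):print(n,q,np.round(ray(c,*q[1],.065),3))
    for q in blobs(c,(0,0,0),(180,255,45),(180,165,310,265) if n=="scene" else (190,140,345,245)):print(n,"k",q)
cv2.imwrite("pics/s6.png",cv2.resize(np.hstack([a["pixels"][90:260,150:320],b["pixels"][100:270,180:350]])[:,:,::-1],None,fx=2.35,fy=2.35,interpolation=cv2.INTER_CUBIC))
E
```

```text
position: [0.4983, -0.0666, 0.0612]
force: [-0.6, 0.4, -0.4]
grasp_force: 0.5
time_s: 7.38
position: [0.5105, -0.082, 0.0614]
tool_rot: [-180.0, 0.0, -141.0]
force: [0.4, -0.2, 1.4]
width: 0.0377
grasp_force: 0.0
time_s: 8.0
position: [0.5107, -0.082, 0.1406]
tool_rot: [-180.0, 0.0, -141.0]
force: [-0.2, 0.2, 0.7]
width: 0.0384
grasp_force: 0.0
scene ([211, 165, 10, 9, 40], [215.5, 168.6]) [ 0.591 -0.124  0.065]
scene ([213, 168, 12, 12, 90], [219.4, 174.1]) [ 0.598 -0.103  0.065]
scene ([265, 171, 14, 16, 161], [271.4, 178.7]) [0.521 0.026 0.065]
scene k ([295, 194, 6, 12, 44], [296.9, 199.8])
scene k ([191, 196, 6, 11, 43], [193.1, 200.9])
scene k ([244, 243, 5, 10, 26], [245.6, 246.9])
side ([213, 182, 16, 26, 308], [220.0, 195.3]) [0.516 0.016 0.065]
side k ([207, 140, 69, 44, 1148], [240.9, 153.9])
side k ([272, 158, 4, 7, 23], [273.7, 160.7])
side k ([202, 169, 5, 17, 68], [204.2, 176.8])
side k ([318, 185, 5, 6, 22], [320.3, 187.2])
side k ([317, 196, 5, 7, 28], [319.1, 199.4])
side k ([239, 210, 6, 18, 96], [241.6, 218.6])
```

View pics/s6.png

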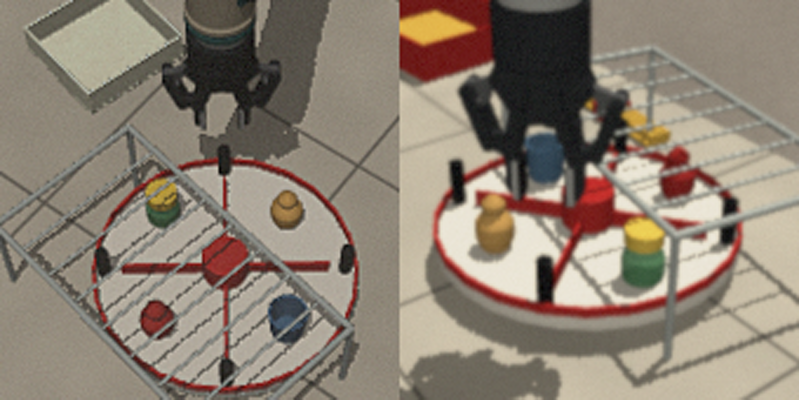

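Brass gourd now at scene (271,179) / side (220,195) in the front compartment; the other three stand upright in their compartments; the box is fully visible in the scene view.

```bash
python3 - <<'E'
from h import *
a=robot.capture("scene");b=robot.capture("side")
X=tri(a,(271.4,178.7),b,(220,195.3));d=X[:2]-[.6215,.0075];print("brass",X,np.hypot(*d),np.degrees(np.arctan2(d[1],d[0])))
P=tri(a,(297.2,200),b,(204.5,177.5));d=P[:2]-[.6215,.0075];print("FLpeg",P,np.hypot(*d),np.degrees(np.arctan2(d[1],d[0])))
for c,roi in((a,(150,70,240,145)),(b,(225,285,380,384))):
    g=cv2.cvtColor(c["pixels"],cv2.COLOR_RGB2HSV);x0,y0,x1,y1=roi
    g=cv2.GaussianBlur(g,(3,3),0)
    print(g[115,190] if c is a else g[345,300], g[140,160] if c is a else g[300,230])
    px=(190,105) if c is a else (300,345)
    f=cv2.GaussianBlur(c["pixels"],(3,3),0)
    m=np.zeros((386,514),np.uint8);cv2.floodFill(f.copy(),m,px,0,(7,)*3,(7,)*3,4|cv2.FLOODFILL_MASK_ONLY|cv2.FLOODFILL_FIXED_RANGE if 0 else 4|cv2.FLOODFILL_MASK_ONLY|(255<<8))
    ys,xs=np.nonzero(m[1:-1,1:-1]);print("floor px",xs.min(),xs.max(),ys.min(),ys.max(),len(xs))
    W=np.float32([ray(c,x,y,.004)[:2]*1000 for x,y in zip(xs,ys)]);print(cv2.minAreaRect(W),W.mean(0))
cv2.imwrite("pics/s7.png",np.hstack([cv2.resize(a["pixels"][70:150,150:240,::-1],None,fx=4,fy=4),cv2.resize(b["pixels"][284:384,225:385,::-1],None,fx=2.5,fy=3.2)]))
E
```

```text
brass [0.519 0.024 0.06 ] 0.10381955499808312 170.85522834621574
FLpeg [0.532 0.122 0.058] 0.1453289372423813 128.0132954633331
[ 27  36 178] [ 18  38 141]
floor px 168 219 89 128 1073
((420.2514343261719, -359.88671875), (113.16329956054688, 135.8020477294922), 77.79552459716797) [ 420.4277  -359.24362]
[ 27  31 236] [ 20  42 198]
floor px 242 373 308 383 5541
((445.86785888671875, -351.19329833984375), (121.91154479980469, 172.65423583984375), 76.5510482788086) [ 427.35138 -349.27972]
```

View pics/s7.png

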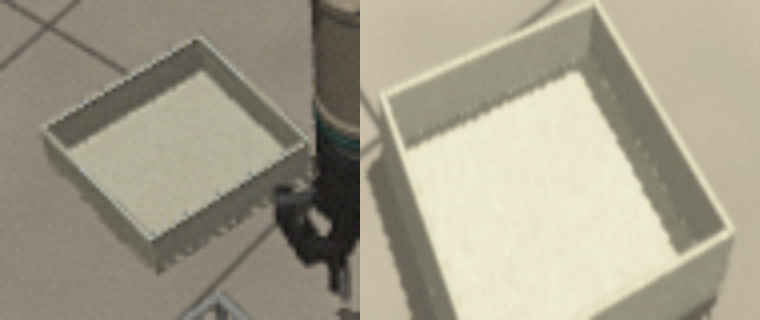

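```bash
python3 -m pendant '[[0,0,1,0,0,0,0.2],[0,0,1,0,0,0,0.5],[0,0,1,0,0,0,0.6],[0,0,1,0,0,0,0.6],[0,0,1,0,0,0,0.6]]'>/dev/null;python3 -m pendant '[[0,0,1,0,0,0,0.6],[0,0,1,0,0,0,0.6],[0,0,1,0,0,0,0.6],[0,0,0,0,0,0,0.6],[0,0,0,0,0,0,0.6]]'
cat >> h.py <<'E'
from scipy.spatial.transform import Rotation as Ro
def go(x,y,z):
    s=robot.sense();R=Ro.from_euler('xyz',s['tool_rot'],degrees=True)
    print("shift units",np.round(R.inv().apply(np.array([x,y,z])-s['position'])/.025,2),s['position'],s['tool_rot'],s['width'])
E
python3 - <<'E'
from h import *
a=robot.capture("scene");Q=[ray(a,*p,.045)[:2] for p in((161,102.5),(199.5,80),(226.5,106.3),(188.3,129.5))]
print(np.round(Q,3),np.mean(Q,0),[np.hypot(*(Q[i]-Q[i-1])) for i in range(4)])
go(.5185,.024,.11)
E
```

```text
time_s: 9.45
position: [0.5102, -0.0821, 0.1385]
tool_rot: [180.0, -0.0, 171.1]
force: [-0.1, 0.6, 0.9]
width: 0.0684
grasp_force: 0.0
[[ 0.489 -0.431]
 [ 0.34  -0.395]
 [ 0.375 -0.254]
 [ 0.519 -0.291]] [ 0.43083406 -0.34306902] [np.float64(0.14357779352726247), np.float64(0.1528650607910838), np.float64(0.1450782449858012), np.float64(0.1486482265722468)]
shift units [0.33 4.25 1.14] [ 0.51026941 -0.08213543  0.1385298 ] [ 1.79992798e+02 -3.63442123e-02  1.71085666e+02] 0.06859669967856985
```

```bash
python3 -m pendant '[[0,0,0,0.06,0.85,0,0.6],[0,0,0,0.07,0.85,0,0.6],[0,0,0,0.07,0.85,0,0.6],[0,0,0,0.06,0.85,0,0.6],[0,0,0,0.07,0.85,0,0.6]]'>/dev/null;python3 -m pendant '[[0,0,0,0,0,0,0.6],[0,0,0,0,0,0.6,0.6],[0,0,0,0,0,0.6,0.6],[0,0,0,0,0,0,0.6]]'
python3 - <<'E'
from h import *
go(.5185,.024,.039)
b=robot.capture("side");cv2.imwrite("pics/s8.png",cv2.resize(b["pixels"][130:240,180:330,::-1],None,fx=4,fy=4,interpolation=cv2.INTER_CUBIC))
E
```

```text
time_s: 10.62
position: [0.5175, 0.023, 0.107]
tool_rot: [-179.9, -0.2, 170.9]
force: [0.0, -0.3, 0.1]
width: 0.0685
grasp_force: 0.0
shift units [-0.04  0.05  2.72] [0.51754607 0.02295413 0.10699174] [-179.9279643    -0.20771667  170.94519651] 0.06846539344112902
```

View pics/s8.png

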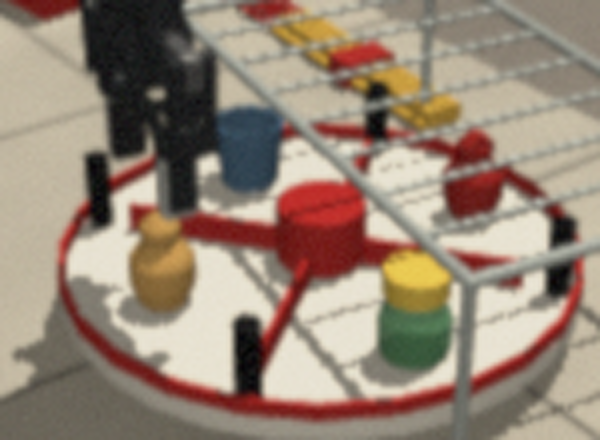

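The fingertips (127,150)/(180,210) bracket the gourd top (160,215). I'll descend, close, and check the grip before lifting.

```bash
python3 -m pendant '[[0,0,0,-0.04,0.05,0.6,0.6],[0,0,0,0,0,0.6,0.6],[0,0,0,0,0,0.6,0.6],[0,0,0,0,0,0.6,0.6],[0,0,0,0,0,0.32,0.6]]'; python3 -m pendant '[[0,0,0,0,0,0,0.2],[0,0,0,0,0,0,-0.05],[0,0,0,0,0,0,-0.3],[0,0,0,0,0,0,-0.3],[0,0,0,0,0,0,-0.3]]' 30
```

```text
time_s: 11.3
position: [0.5196, 0.0251, 0.0395]
tool_rot: [-180.0, -0.1, 171.0]
force: [-0.1, 0.1, -0.2]
width: 0.0684
grasp_force: 0.0
time_s: 11.92
position: [0.5204, 0.025, 0.0412]
tool_rot: [180.0, 0.0, 171.0]
force: [-1.1, -0.1, 4.3]
width: 0.0385
grasp_force: 30.5
```

```bash
python3 -m pendant '[[0,0,0,0,0,-0.2,-0.3],[0,0,0,0,0,-0.4,-0.3],[0,0,0,0,0,-0.6,-0.3],[0,0,0,0,0,-0.8,-0.3],[0,0,0,0,0,-0.8,-0.3]]' 35; python3 -m pendant '[[0,0,0,0,0,-0.8,-0.3],[0,0,0,0,0,-0.6,-0.3],[0,0,0,0,0,0,-0.3]]'
python3 - <<'E'
from h import *
go(.431,-.343,.145)
b=robot.capture("side");cv2.imwrite("pics/s9.png",cv2.resize(b["pixels"][80:240,160:330,::-1],None,fx=3.5,fy=3.5,interpolation=cv2.INTER_CUBIC))
E
```

```text
time_s: 12.55
position: [0.5202, 0.0252, 0.1123]
tool_rot: [180.0, 0.0, 171.0]
force: [0.4, 0.8, -2.0]
width: 0.0384
grasp_force: 35.3
time_s: 12.92
position: [0.521, 0.0251, 0.1472]
tool_rot: [180.0, 0.2, 171.0]
force: [0.0, -0.9, -0.7]
width: 0.0385
grasp_force: 35.3
shift units [  1.25 -15.11   0.07] [0.52100334 0.02514389 0.14718821] [1.79961850e+02 1.54516360e-01 1.70985414e+02] 0.03852820246746757
```

View pics/s9.png

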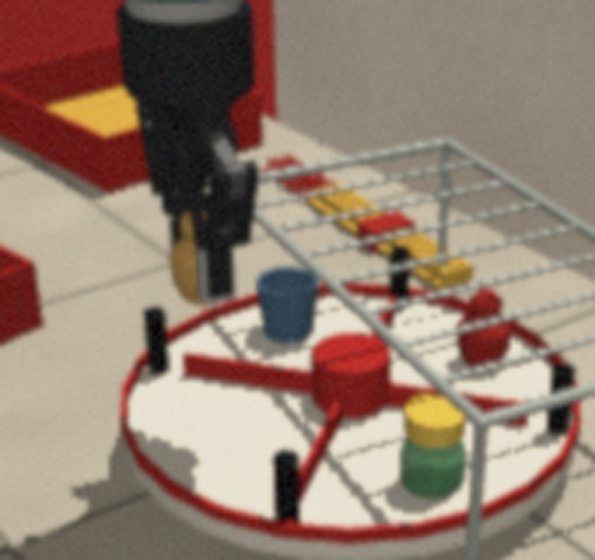

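The gourd hangs upright in the grip at (187,255); the tray is undisturbed. I'll carry it to the box.

```bash
python3 -m pendant '[[0,0,0,0.06,-0.4,0,-0.3],[0,0,0,0.06,-0.7,0,-0.3],[0,0,0,0.06,-0.82,0,-0.3],[0,0,0,0.06,-0.82,0,-0.3],[0,0,0,0.06,-0.82,0,-0.3]]'|grep -E 'pos|force|width'
python3 -m pendant '[[0,0,0,0.06,-0.82,0,-0.3],[0,0,0,0.06,-0.82,0,-0.3],[0,0,0,0.06,-0.82,0,-0.3],[0,0,0,0.06,-0.82,0,-0.3],[0,0,0,0.06,-0.82,0,-0.3]]'|grep -E 'pos|force|width'
python3 -m pendant '[[0,0,0,0.06,-0.82,0,-0.3],[0,0,0,0.06,-0.82,0,-0.3],[0,0,0,0.06,-0.82,0,-0.3],[0,0,0,0.06,-0.82,0,-0.3],[0,0,0,0.06,-0.82,0,-0.3]]'|grep -E 'pos|force|width'
python3 -m pendant '[[0,0,0,0.06,-0.82,0,-0.3],[0,0,0,0.06,-0.82,0,-0.3],[0,0,0,0.06,-0.82,0,-0.3],[0,0,0,0.06,-0.6,0,-0.3],[0,0,0,0,0,0,-0.3]]'
python3 -c "
from h import *
go(.431,-.343,.012)"
```

```text
position: [0.4977, -0.0639, 0.1452]
force: [-0.0, 0.9, -0.6]
width: 0.0388
grasp_force: 35.3
position: [0.4739, -0.1637, 0.1452]
force: [-0.5, -0.5, -0.6]
width: 0.0387
grasp_force: 35.3
position: [0.4502, -0.2636, 0.1452]
force: [0.3, -0.1, -1.2]
width: 0.0383
grasp_force: 35.3
time_s: 15.48
position: [0.4327, -0.3379, 0.1453]
tool_rot: [-180.0, -0.1, 170.8]
force: [0.7, 0.2, -0.9]
width: 0.0385
grasp_force: 35.3
shift units [ 0.03 -0.21  5.33] [ 0.43267814 -0.33794265  0.1453247 ] [-1.79989642e+02 -5.91562291e-02  1.70820409e+02] 0.03851354838830561
```

```bash
python3 -m pendant '[[0,0,0,0,-0.2,0.6,-0.3],[0,0,0,0,0,0.9,-0.3],[0,0,0,0,0,0.9,-0.3],[0,0,0,0,0,0.9,-0.3],[0,0,0,0,0,0.9,-0.3]]'|grep -E 'pos|force|width'
python3 -m pendant '[[0,0,0,0,0,0.6,-0.3],[0,0,0,0,0,0.3,-0.3],[0,0,0,0,0,0.05,-0.3],[0,0,0,0,0,0.05,-0.3],[0,0,0,0,0,0,-0.3]]'
```

```text
position: [0.4333, -0.3402, 0.0392]
force: [-0.6, -0.1, -1.4]
width: 0.0382
grasp_force: 35.3
time_s: 16.73
position: [0.4335, -0.3416, 0.0163]
tool_rot: [-180.0, 0.1, 171.0]
force: [-0.6, -0.3, -0.2]
width: 0.0387
grasp_force: 35.3
```

```bash
python3 -m pendant '[[0,0,0,0,0,0.05,-0.3],[0,0,0,0,0,0,-0.3]]'
```

```text
time_s: 16.98
position: [0.4333, -0.3414, 0.0147]
tool_rot: [-180.0, 0.0, 171.0]
force: [-0.3, -0.5, -1.4]
width: 0.0386
grasp_force: 35.3
```

```bash
for i in 1 2; do python3 -m pendant '[[0,0,0,0,0,0.05,-0.3],[0,0,0,0,0,0,-0.3]]'|grep -E 'pos|force'; done; python3 -m pendant '[[0,0,0,0,0,0.04,-0.3],[0,0,0,0,0,0,-0.3]]'|grep -E 'pos|force'; python3 -m pendant '[[0,0,0,0,0,0.03,-0.3],[0,0,0,0,0,0,-0.3]]'|grep -E 'pos|force'
```

```text
position: [0.4332, -0.3413, 0.0132]
force: [0.4, -0.5, -0.3]
grasp_force: 35.3
position: [0.4332, -0.3412, 0.0119]
force: [0.0, 0.3, -1.4]
grasp_force: 35.3
position: [0.4332, -0.3413, 0.011]
force: [0.1, 0.2, -1.0]
grasp_force: 35.3
position: [0.4333, -0.3413, 0.0104]
force: [-0.4, -0.6, 0.1]
grasp_force: 35.4
```

```bash
for i in 1 2; do python3 -m pendant '[[0,0,0,0,0,0.03,-0.3],[0,0,0,0,0,0,-0.3]]'|grep -E 'pos|force'; done
```

```text
position: [0.4334, -0.3414, 0.0103]
force: [-1.5, 1.4, 6.9]
grasp_force: 36.0
position: [0.4334, -0.3414, 0.0102]
force: [-3.2, 1.6, 13.9]
grasp_force: 36.5
```

The gourd has touched the box floor. I'll ease off, open slowly and rise.

```bash
python3 -m pendant '[[0,0,0,0,0,-0.04,-0.3],[0,0,0,0,0,0,-0.05],[0,0,0,0,0,0,0.1],[0,0,0,0,0,0,0.3],[0,0,0,0,0,0,0.4]]'; python3 -m pendant '[[0,0,0,0,0,0,0.4],[0,0,0,0,0,-0.4,0.4],[0,0,0,0,0,-0.8,0.4],[0,0,0,0,0,-0.9,0.4],[0,0,0,0,0,-0.9,0.4]]';python3 -m pendant '[[0,0,0,0,0,-0.9,0.4],[0,0,0,0,0,-0.9,0.4],[0,0,0,0,0,-0.9,0.4],[0,0,0,0,0,-0.5,0.4],[0,0,0,0,0,0,0.4]]'
python3 - <<'E'
from h import *
a=robot.capture("scene");b=robot.capture("side")
cv2.imwrite("pics/s10.png",cv2.resize(np.hstack([a["pixels"][70:260,140:310],b["pixels"][140:384,190:408][:, :]][:1]+[cv2.resize(b["pixels"][140:384,190:408],(170,190))])[:,:,::-1],None,fx=2.3,fy=2.3,interpolation=cv2.INTER_CUBIC))
E
```

```text
time_s: 19.1
position: [0.4332, -0.3413, 0.0097]
tool_rot: [180.0, -0.0, 171.0]
force: [-0.6, 0.4, -0.2]
width: 0.0598
grasp_force: 0.0
time_s: 19.73
position: [0.4333, -0.3413, 0.0861]
tool_rot: [-180.0, 0.0, 171.0]
force: [0.5, -0.0, 1.9]
width: 0.0602
grasp_force: 0.0
time_s: 20.35
position: [0.4336, -0.3417, 0.1657]
tool_rot: [-179.9, 0.1, 171.0]
force: [0.0, 0.3, -0.0]
width: 0.0601
grasp_force: 0.0
```

View pics/s10.png

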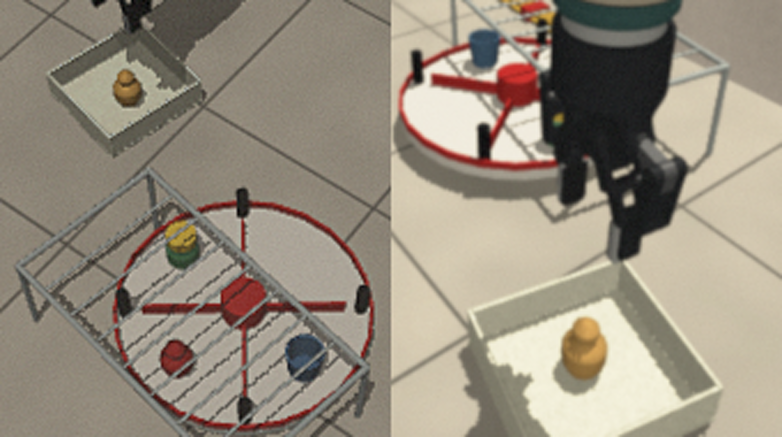

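The gourd stands upright in the middle of the box (left image (126,88), right image (583,348)). The other three stand in the tray, and the gripper is clear.

```bash
python3 -c "
from bench import robot
print(robot.sign_off())"
```

```text
the job is handed in; nothing more can be done
None
```

The brass gourd was turned to the middle of the open front by a black peg, lifted out and set down upright in the gift box; the other three ornaments still stand in the tray, and the job was handed in at about 20 s.

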